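# Line up the extractor cover's quarter-turn fastener and hold it on its seal

## Task

The bench fume extractor has a new filter seal that must bed in. Swing its blue service cover down onto the seal, then turn the black wing fastener until its white slot lines up with the two white marks on the cover, then press the front of the cover fully home against the case and finish while still holding it pressed there, with the slot left in line (do not lock it: I will do that later). Leave the bottle, the jar, the scale and the beaker beside it undisturbed.

Things in the scene. Friction and masses are not known exactly. Their poses are not given: they have to be found in the camera images.
- extractor: Fume extractor: grey steel case, 280 mm deep (x), 300 wide (y), 150 high; fixed. Origin: centre of its underside. x points from its front (louvres, switch, dial) to its back, z up. A white filter lies inside its open top. The middle of the front ledge of the case top has a slot along x that takes the fastener's cross-pin. A new black foam seal runs round the opening.
- cover (a joint): Hinge of the blue service cover, rad: 0 = fully home, cover level; grows as its front lifts (0.35 to 0.65 at the start). Stays where it is left. It meets the springy seal at about 0.05. With the fastener out of line, the cross-pin stops it at about 0.03 (front 8 mm high); in line, about 10 N at the fastener presses it to 0, and if let go the seal lifts it again.
- cover_hinge (a point): Middle of the cover's hinge line, at the back of the case: 125 mm behind and 154 mm above the case's origin, level with the cover's underside. Axes turn with the cover: x from front edge to hinge, y along the hinge line, z out of its upper face. The cover is a 4 mm plate, 280 mm wide, reaching to x = -260 mm (its front edge); fastener axis at x = -230 mm, y = 0.
- cover_front (a point): Middle of the cover's front edge, on its upper face. Axes as cover_hinge. The upper face is flat, but for the fastener and a 2 mm raised panel (200 mm wide) from 100 to 230 mm behind this edge.
- fastener (a joint): Angle of the wing fastener, rad, counter-clockwise seen from above: 0 or 3.14 = its white slot is in line with the two white marks (along the case's x axis) and the cross-pin fits the slot of the case (within about 0.2); 1.57 = square across, at the red dots. Starts from 0.55 to 2.6, turns both ways from -0.9 to 4.0, light friction (0.04 N m).
- wing (a point): Centre (half-way up) of the fastener's wing, 16 mm above the cover's upper face: a black upright bar, 44 mm long, 10 mm thick, 24 mm high, with a white slot along its top, standing on a round steel collar 36 mm across and 4 mm high. Wing top: 28 mm above the cover. x runs along the wing and its slot, z out of the cover. Pinch it across its 10 mm.
- amber_mid (a point): Bystander: amber bottle with black cap, 46 mm across, 115 mm high, standing on the table; point at its centre.
- jar_mid (a point): Bystander: glass jar with white lid, 68 mm across, 75 mm high; point at its centre.
- scale_mid (a point): Bystander: small silver scale, 130 x 75 x 20 mm, with a beaker on its pan; point at its centre.
- beaker_mid (a point): Bystander: glass beaker, 60 mm across, 85 mm high, standing on the scale; point at its centre.

How it is judged:
By the outcome, as a careful person would: the job done as asked, in the order asked, and still so for the second after the job is handed in, while the arm keeps its last pose, push and grip.
It also fails if it takes over 48 s, if anything falls off the work surface, if the arm or the gripper's body presses on something with over 40 N, if the wrist force passes 120 N, or if a joint passes its speed limit or range.

## Robot

A 6-joint arm with a two-finger parallel gripper is mounted at the origin on the work surface. World frame = base frame: x ahead of the robot, y to its left, z up, the work surface at z = 0. Lengths are in m, angles in rad, forces in N, time in s.
With the tool pointing down it reaches from about 0.3 to 0.95 m from the base axis. Payload 3.1 kg.
Tool frame: the origin (TCP) lies between the finger pads; the fingertips stand 11 mm ahead of it and the grasp point (between the pads) lies 8 mm behind it; z points along the fingers, y is the line along which they close (so a half turn about z gives the same grasp; the last joint's range is limited). The gripper opens to 85 mm and grips with 20 to 120 N. Pads are 22 mm wide; open, the fingers measure 114 mm over their backs; the gripper's body (76 mm by 85 mm) begins 54 mm behind the grasp point. The pads swing forward as they close: fully open they stand 13 mm farther back than shut.
Start: joints at [-1.315, 0.308, 1.634, -0, 1.2, -0.07], TCP at [0.2, -0.592, 0.242] pointing down, gripper open.
Joint ranges: [-3.06, 3.06], [-0.79, 1.96], [0.05, 2.63], [-1.19, 4.34], [0.05, 2.64], [-2.94, 2.94]. Speed limits (rad/s): [2.79, 2.79, 3.14, 3.14, 3.14, 3.14].

## Interface

Orientations are given as a unit quaternion [w, x, y, z].
In Python, from rig import r gives the robot as it stands.
- The arm moves only by the shell command python3 -m handwheel 'ROWS'. ROWS is JSON, a list of rows, each an object of numbers: "dx", "dy", "dz": the shift along the tool's x, y, z in m; "ax", "ay", "az": the turn, a rotation vector about the tool's x, y, z in rad; "fingers": the opening, from -1 (shut) to 1 (fully open). In form: [{"dx": .., "dy": .., "dz": .., "ax": .., "ay": .., "az": .., "fingers": ..}, ...]. A call has 1 to 10 rows; each row is the pose to reach, as a shift and turn from the pose commanded when the call began, along the tool's axes at that moment; what a row does not reach only later rows make up. A row lasts 1/10 s, in which the tool goes at most 50 mm and 8.59 degrees, less where a joint would pass 70% of its speed; a pose out of reach is approached as far as the arm can. A call with a gripper value outside its range is refused whole. The fingers move at their own pace and stop on an object; the grip force is fixed at half the most. Time passes only in rows, so rows that repeat a pose let the fingers close. It gives the time, the measured TCP pose, the force, the opening and the grip force at its end, in the units of the state.
- r.get_obs(): the state, without advancing time (a new reading comes with each control period).
- r.snapshot(name): name is "scene" or "top" or "wrist"; returns the picture (480x640x3 uint8, blue, green, red); there is no depth.
- r.camera_info(name): a dict with "K" (3x3 intrinsics, pixels), "view" (4x4, takes a point from world to camera coordinates); the wrist camera has in their place "T_tool_cam" (4x4, takes a point from camera to tool coordinates, whose origin is the TCP and whose axes are the flange's). Camera axes: x right, y down, z forward; pixel columns grow to the right and rows downward; lengths in m; the calibration is good to about 2 mm. A picture is of the moment at which its call begins: read the wrist's pose just before it. camera_info takes no time and is no camera call.
- r.finish_job(): hands the job in; it is judged then, once.
The state is a dict: "time": time; "joint_positions": joint angles; "joint_vel": joint speeds; "effort": joint torques, N m; "eef_pos": TCP position; "ee_rot": TCP orientation; "ft_force": force on the tool from outside, world axes, zero at the start; "ft_torque": the same for the moment, N m; "finger_gap": finger opening in m; "gripper_force": force on a finger pad.
Only numpy, scipy, OpenCV 4.12 (cv2) and the standard library are available. Lean on these libraries where they do the work, as an engineer would, in place of code of your own. Each camera call takes 0.05 s, during which the arm holds its last target. There are 200 camera calls.

## Working session

There is one attempt and no reset: what is moved stays moved. The work goes in short steps, Python scripts to look and compute and a shell command to move; the robot and the scene stay as the last step left them, time stands still between calls to the robot, and variables do not carry over. Pictures are saved under pics/ and viewed, at most 10 in all, crops included, and the job is handed in when it is done.

```bash
mkdir -p pics; ls
python3 - <<'E'
from rig import r
import cv2,numpy as np
np.set_printoptions(precision=4,suppress=True)
for n in("scene","top"):
    cv2.imwrite(f"pics/{n}0.png",r.snapshot(n)); c=r.camera_info(n); print(n,c["K"],c["view"])
print(r.camera_info("wrist")); o=r.get_obs(); print(o)
E
```

```text
pics
scene [[605.2854   0.     324.1556]
 [  0.     605.2854 242.4928]
 [  0.       0.       1.    ]] [[-0.9978  0.0663 -0.0088  0.6563]
 [ 0.0645  0.9195 -0.3877 -0.0132]
 [-0.0176 -0.3874 -0.9218  1.4752]
 [ 0.      0.      0.      1.    ]]
top [[571.7418   0.     320.4783]
 [  0.     571.7418 237.8266]
 [  0.       0.       1.    ]] [[-0.0092 -0.9999 -0.0102  0.03  ]
 [-0.9941  0.0102 -0.108   0.6572]
 [ 0.1081  0.0091 -0.9941  1.1011]
 [ 0.      0.      0.      1.    ]]
{'K': array([[425.8488,   0.    , 317.81  ],
       [  0.    , 425.8488, 245.5823],
       [  0.    ,   0.    ,   1.    ]]), 'T_tool_cam': array([[-0.0008, -0.9544, -0.2985,  0.0764],
       [ 1.    , -0.0008, -0.0003,  0.0002],
       [ 0.0001, -0.2985,  0.9544, -0.131 ],
       [ 0.    ,  0.    ,  0.    ,  1.    ]])}
{'time': 0.1, 'joint_positions': array([-1.3147,  0.3089,  1.6351, -0.    ,  1.1997, -0.0697]), 'joint_vel': array([-0.0002, -0.0019, -0.0034,  0.0008,  0.0004, -0.0008]), 'effort': array([ -0.0012, -41.6408, -27.7645,  -0.0001,   0.0041,  -0.    ]), 'eef_pos': array([ 0.1998, -0.5914,  0.2412]), 'ee_rot': array([-0.001 ,  0.9868,  0.1622, -0.0001]), 'ft_force': array([-0.9512, -0.1087,  0.5639]), 'ft_torque': array([-0.0394, -0.004 , -0.0029]), 'gripper_force': 0.0, 'finger_gap': 0.08512439336846896}
```

View pics/scene0.png

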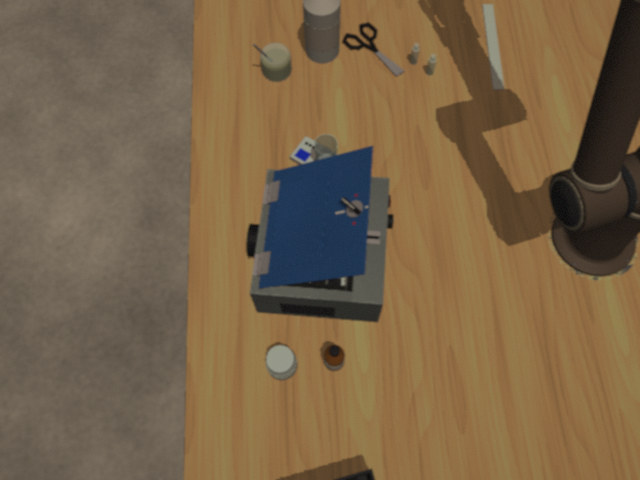

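View pics/top0.png

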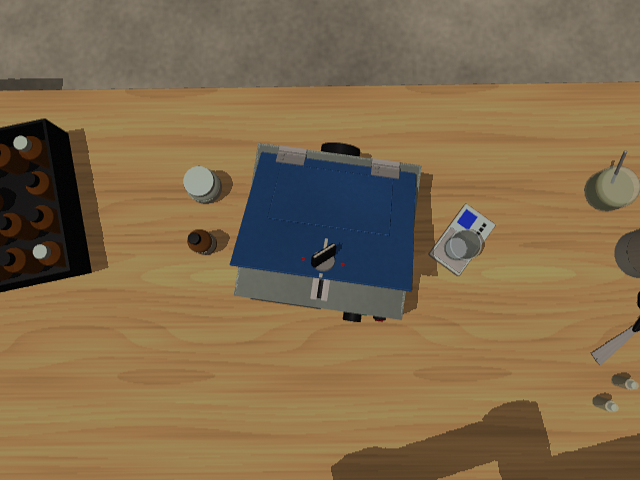

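The scene picture shows the case with its cover raised and the wing at about (352,207). In the top picture the cover quad runs from (232,264) and (411,291) at the front to the hinges near (290,155) and (386,168). The wing is at (323,255), with the case slot at (320,290). The bottle and jar are on the left and the scale and beaker on the right. Next I triangulate the cover corners.

```bash
cat > h.py <<'E'
import cv2,numpy as np
from rig import r
np.set_printoptions(precision=4,suppress=True)
def cam(n):
    c=r.camera_info(n); return np.array(c["K"]),np.array(c["view"])
def ray(n,uv):
    K,V=cam(n); R=V[:3,:3]; d=R.T@np.linalg.solve(K,[uv[0],uv[1],1]); return -R.T@V[:3,3],d
def onz(n,uv,z):
    o,d=ray(n,uv); return o+d*(z-o[2])/d[2]
def tri(a,b):   # midpoint of two rays, and gap
    (o1,d1),(o2,d2)=ray("top",a),ray("scene",b)
    s,t=np.linalg.lstsq(np.c_[d1,-d2],o2-o1,rcond=None)[0]
    p,q=o1+s*d1,o2+t*d2; return (p+q)/2,np.linalg.norm(p-q)
def blue(im):
    h=cv2.cvtColor(im,cv2.COLOR_BGR2HSV); m=cv2.inRange(h,(100,120,40),(125,255,255))
    c=max(cv2.findContours(m,0,2)[0],key=cv2.contourArea); return cv2.convexHull(c)
def quad(hull):
    for e in np.arange(2,20,.5):
        q=cv2.approxPolyDP(hull,e,True)
        if len(q)==4: return q[:,0].astype(float)
E
python3 - <<'E'
from h import *
T,S=[cv2.imread(f"pics/{n}0.png") for n in("top","scene")]
a,b=quad(blue(T)),quad(blue(S)); print(a,b)
for n,c in(("fl",(lambda q:q)),): pass
st=lambda q,i:q[np.argmin(i(q))]
# top: fl bottom-left, fr bottom-right, bl, br ; scene: image right = front, image down = left
ft=dict(fl=lambda q:q[:,0]-2*q[:,1],fr=lambda q:-q[:,0]-q[:,1],bl=lambda q:q[:,0]+q[:,1],br=lambda q:-q[:,0]+q[:,1])
fs=dict(fr=lambda q:-q[:,0]+q[:,1],fl=lambda q:-q[:,0]-q[:,1],br=lambda q:q[:,0]+q[:,1],bl=lambda q:q[:,0]-q[:,1])
P={}
for k in ft:
    P[k],g=tri(st(a,ft[k]),st(b,fs[k])); print(k,st(a,ft[k]),st(b,fs[k]),P[k],g)
print("width",np.linalg.norm(P["fl"]-P["fr"]),np.linalg.norm(P["bl"]-P["br"]),"len",np.linalg.norm(P["fl"]-P["bl"]),np.linalg.norm(P["fr"]-P["br"]))
for z in(.15,):
  for uv in((235,295),(403,318),(260,143),(420,166)): print("case",onz("top",uv,z))
cv2.imwrite("pics/wing.png",np.hstack([cv2.resize(T[225:310,280:365],None,fx=4.6,fy=4.6,interpolation=2),cv2.resize(S[170:255,310:395],None,fx=4.6,fy=4.6,interpolation=2)]))
E
```

```text
[[261. 153.]
 [414. 174.]
 [411. 290.]
 [230. 264.]] [[370. 148.]
 [363. 272.]
 [260. 287.]
 [275. 172.]]
fl [230. 264.] [363. 272.] [0.5917 0.1588 0.2983] 0.0030024058943126015
fr [411. 290.] [370. 148.] [ 0.5505 -0.1178  0.2811] 0.004038873056497733
bl [261. 153.] [260. 287.] [0.7985 0.1278 0.162 ] 0.0008837257174033273
br [414. 174.] [275. 172.] [ 0.7581 -0.1465  0.1568] 0.0008705480927664245
width 0.28018569716365666 0.2773191635234002 len 0.2496601688900447 0.24369012282124133
case [0.5447 0.1748 0.15  ]
case [ 0.5017 -0.1212  0.15  ]
case [0.8199 0.1312 0.15  ]
case [ 0.7738 -0.1587  0.15  ]
```

View pics/wing.png

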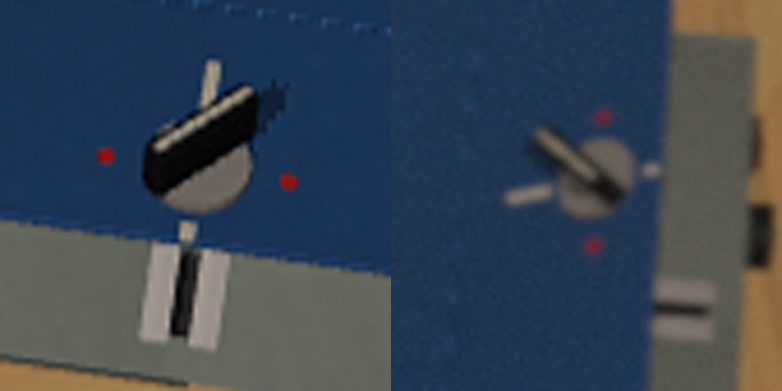

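The crop shows the wing lying at about 50° clockwise from the marks in the top view. Its slot ends are at about (314,257) and (334,245), and the cover's free end points towards the robot. The corner distances (280 and 277 mm wide) agree with the given size. Now I get the cover and wing angles and the first move.

```bash
cat >> h.py <<'E'
from scipy.spatial.transform import Rotation as Ro
YAW=-.148; H=np.array([.784,-.012,.154]); u=np.array([np.cos(YAW),np.sin(YAW),0]); v=np.array([-np.sin(YAW),np.cos(YAW),0])
def frame(th):  # cover axes in world at angle th
    x=u*np.cos(th)-np.array([0,0,np.sin(th)]); return np.c_[x,v,np.cross(x,v)]
def ptc(th,p): return H+frame(th)@np.array(p,float)
def onplane(n,uv,th,h):  # pixel -> cover coordinates at height h over hinge plane
    o,d=ray(n,uv); F=frame(th); z=F[:,2]; s=(h-(o-H)@z)/(d@z); return F.T@(o+s*d-H)
def go(pos,yaw=None,tilt=0):  # row for TCP at pos, tool x at yaw, pointing down (tilt: about case y, cover-like)
    o=r.get_obs(); q=o["ee_rot"]; R=Ro.from_quat([q[1],q[2],q[3],q[0]])
    d=R.inv().apply(np.array(pos)-o["eef_pos"])
    row=d
    if yaw is not None:
        T=Ro.from_rotvec(v*tilt)*Ro.from_matrix(np.c_[[np.cos(yaw),np.sin(yaw),0],[np.sin(yaw),-np.cos(yaw),0],[0,0,-1]])
        row=np.r_[d,(R.inv()*T).as_rotvec()]
    print("row",row); return row
E
python3 - <<'E'
from h import *
for th in(.5,.53,.56,.59):
    fl,fr=onplane("top",(230,264),th,.004),onplane("top",(411,290),th,.004)
    sl,sr=onplane("scene",(363,272),th,.004),onplane("scene",(370,148),th,.004)
    a,b=onplane("top",(314.3,257.2),th,.032),onplane("top",(334.3,245),th,.032)
    w=b-a; print(th,fl[:2],fr[:2],sl[:2],sr[:2],"wing",(a+b)[:2]/2,np.linalg.norm(w),np.arctan2(w[1],w[0])%np.pi)
go([.597,.0917,.40],YAW+2.30)
E
```

```text
0.5 [-0.2484  0.1446] [-0.2497 -0.1394] [-0.2467  0.1321] [-0.2455 -0.1431] wing [-0.2187  0.0014] 0.039001664496566675 2.3497505158320435
0.53 [-0.2532  0.143 ] [-0.2545 -0.1381] [-0.2508  0.1352] [-0.2496 -0.1379] wing [-0.2242  0.0013] 0.039032021847243616 2.3602596020760602
0.56 [-0.2583  0.1414] [-0.2597 -0.1368] [-0.2552  0.1384] [-0.254  -0.1325] wing [-0.2301  0.0012] 0.03907709552426615 2.3714521730396725
0.59 [-0.264   0.1397] [-0.2653 -0.1354] [-0.26    0.1417] [-0.2588 -0.1269] wing [-0.2365  0.001 ] 0.039137447103083756 2.3833530775567007
row [ 0.5949 -0.5204 -0.1577 -0.0013 -0.002  -1.8262]
```

```bash
python3 -m handwheel '[{"dz":-0.05,"fingers":-1},{"dz":-0.1,"fingers":-1},{"dx":0.05,"dy":-0.04,"dz":-0.14,"az":-0.1,"fingers":-1},{"dx":0.1,"dy":-0.08,"dz":-0.158,"az":-0.25,"fingers":-1},{"dx":0.14,"dy":-0.12,"dz":-0.158,"az":-0.4,"fingers":-1},{"dx":0.18,"dy":-0.15,"dz":-0.158,"az":-0.55,"fingers":-1},{"dx":0.22,"dy":-0.18,"dz":-0.158,"az":-0.7,"fingers":-1},{"dx":0.26,"dy":-0.21,"dz":-0.158,"az":-0.85,"fingers":-1},{"dx":0.3,"dy":-0.25,"dz":-0.158,"az":-1.0,"fingers":-1},{"dx":0.34,"dy":-0.29,"dz":-0.158,"az":-1.1,"fingers":-1}]'; python3 -c "
from h import *
go([.597,.0917,.40],YAW+2.37)"
```

```text
row [ 0.5949 -0.5204 -0.1577 -0.0013 -0.0021 -1.8962]invalid input at $[0]: expected keys dx, dy, dz, ax, ay, az, fingers
```

```bash
python3 -m handwheel '[{"dx":0,"dy":0,"dz":-0.05,"ax":0,"ay":0,"az":0,"fingers":-1},{"dx":0,"dy":0,"dz":-0.1,"ax":0,"ay":0,"az":0,"fingers":-1},{"dx":0.03,"dy":-0.03,"dz":-0.14,"ax":0,"ay":0,"az":-0.1,"fingers":-1},{"dx":0.07,"dy":-0.06,"dz":-0.158,"ax":0,"ay":0,"az":-0.25,"fingers":-1},{"dx":0.11,"dy":-0.09,"dz":-0.158,"ax":0,"ay":0,"az":-0.4,"fingers":-1},{"dx":0.15,"dy":-0.12,"dz":-0.158,"ax":0,"ay":0,"az":-0.55,"fingers":-1},{"dx":0.19,"dy":-0.15,"dz":-0.158,"ax":0,"ay":0,"az":-0.7,"fingers":-1},{"dx":0.22,"dy":-0.18,"dz":-0.158,"ax":0,"ay":0,"az":-0.85,"fingers":-1},{"dx":0.26,"dy":-0.22,"dz":-0.158,"ax":0,"ay":0,"az":-1.0,"fingers":-1},{"dx":0.3,"dy":-0.26,"dz":-0.158,"ax":0,"ay":0,"az":-1.1,"fingers":-1}]'; python3 -c "
from h import *
go([.597,.0917,.40],YAW+2.37)"
```

```text
time: 1.1
eef_pos: [0.3944, -0.2617, 0.3998]
ee_rot: [-0.0, 0.755, 0.656, 0.0]
ft_force: [0.4, 0.6, -0.1]
finger_gap: 0.0002
gripper_force: 0.0
row [ 0.3782  0.1511 -0.0001 -0.0001 -0.0005 -0.7916]
```

```bash
python3 -m handwheel '[{"dx":0.045,"dy":0.018,"dz":0,"ax":0,"ay":0,"az":-0.1,"fingers":-1},{"dx":0.09,"dy":0.036,"dz":0,"ax":0,"ay":0,"az":-0.2,"fingers":-1},{"dx":0.135,"dy":0.054,"dz":0,"ax":0,"ay":0,"az":-0.3,"fingers":-1},{"dx":0.18,"dy":0.072,"dz":0,"ax":0,"ay":0,"az":-0.4,"fingers":-1},{"dx":0.225,"dy":0.09,"dz":0,"ax":0,"ay":0,"az":-0.5,"fingers":-1},{"dx":0.27,"dy":0.108,"dz":0,"ax":0,"ay":0,"az":-0.6,"fingers":-1},{"dx":0.315,"dy":0.126,"dz":0,"ax":0,"ay":0,"az":-0.7,"fingers":-1},{"dx":0.355,"dy":0.142,"dz":0,"ax":0,"ay":0,"az":-0.79,"fingers":-1},{"dx":0.378,"dy":0.151,"dz":0,"ax":0,"ay":0,"az":-0.79,"fingers":-1},{"dx":0.378,"dy":0.151,"dz":0,"ax":0,"ay":0,"az":-0.79,"fingers":-1}]'; python3 -c "
from h import *
go([.597,.0917,.177],YAW+2.37);print(r.get_obs()['joint_positions'])"
```

```text
time: 2.1
eef_pos: [0.5988, 0.0917, 0.3988]
ee_rot: [-0.001, 0.445, 0.896, 0.0]
ft_force: [-0.7, -1.1, -0.7]
finger_gap: -0.0002
gripper_force: 0.0
row [ 0.0007 -0.0012  0.2218 -0.0008 -0.0019 -0.0021]
[ 0.0794  0.1744  1.4866  0.0012  1.4822 -0.5698]
```

```bash
python3 -m handwheel '[{"dx":0,"dy":0,"dz":0.045,"ax":0,"ay":0,"az":0,"fingers":-1},{"dx":0,"dy":0,"dz":0.075,"ax":0,"ay":0,"az":0,"fingers":-1},{"dx":0,"dy":0,"dz":0.09,"ax":0,"ay":0,"az":0,"fingers":-1},{"dx":0,"dy":0,"dz":0.1,"ax":0,"ay":0,"az":0,"fingers":-1},{"dx":0,"dy":0,"dz":0.108,"ax":0,"ay":0,"az":0,"fingers":-1},{"dx":0,"dy":0,"dz":0.116,"ax":0,"ay":0,"az":0,"fingers":-1},{"dx":0,"dy":0,"dz":0.124,"ax":0,"ay":0,"az":0,"fingers":-1},{"dx":0,"dy":0,"dz":0.132,"ax":0,"ay":0,"az":0,"fingers":-1},{"dx":0,"dy":0,"dz":0.14,"ax":0,"ay":0,"az":0,"fingers":-1},{"dx":0,"dy":0,"dz":0.148,"ax":0,"ay":0,"az":0,"fingers":-1}]'
python3 -m handwheel '[{"dx":0,"dy":0,"dz":0.008,"ax":0,"ay":0,"az":0,"fingers":-1},{"dx":0,"dy":0,"dz":0.016,"ax":0,"ay":0,"az":0,"fingers":-1},{"dx":0,"dy":0,"dz":0.024,"ax":0,"ay":0,"az":0,"fingers":-1},{"dx":0,"dy":0,"dz":0.032,"ax":0,"ay":0,"az":0,"fingers":-1},{"dx":0,"dy":0,"dz":0.04,"ax":0,"ay":0,"az":0,"fingers":-1},{"dx":0,"dy":0,"dz":0.048,"ax":0,"ay":0,"az":0,"fingers":-1},{"dx":0,"dy":0,"dz":0.056,"ax":0,"ay":0,"az":0,"fingers":-1},{"dx":0,"dy":0,"dz":0.062,"ax":0,"ay":0,"az":0,"fingers":-1}]'
```

```text
time: 3.1
eef_pos: [0.5982, 0.0885, 0.2518]
ee_rot: [0.0, 0.447, 0.895, 0.0]
ft_force: [-0.1, -0.3, 0.5]
finger_gap: -0.0003
gripper_force: 0.4
time: 3.9
eef_pos: [0.5978, 0.0885, 0.1893]
ee_rot: [-0.0, 0.447, 0.895, -0.0]
ft_force: [0.2, -0.3, 0.2]
finger_gap: -0.0001
gripper_force: 0.3
```

```bash
python3 -m handwheel '[{"dx":0,"dy":0,"dz":0.004,"ax":0,"ay":0,"az":0,"fingers":-1},{"dx":0,"dy":0,"dz":0.008,"ax":0,"ay":0,"az":0,"fingers":-1},{"dx":0,"dy":0,"dz":0.010,"ax":0,"ay":0,"az":0,"fingers":-1},{"dx":0,"dy":0,"dz":0.010,"ax":0,"ay":0,"az":0,"fingers":-1}]'
python3 -c "
from h import *
cv2.imwrite('pics/top1.png',r.snapshot('top')[130:340,190:450].repeat(2,0).repeat(2,1))"
```

```text
time: 4.3
eef_pos: [0.5981, 0.0885, 0.18]
ee_rot: [-0.0, 0.447, 0.895, -0.0]
ft_force: [-0.1, 0.7, 0.5]
finger_gap: -0.0002
gripper_force: 0.0
```

View pics/top1.png

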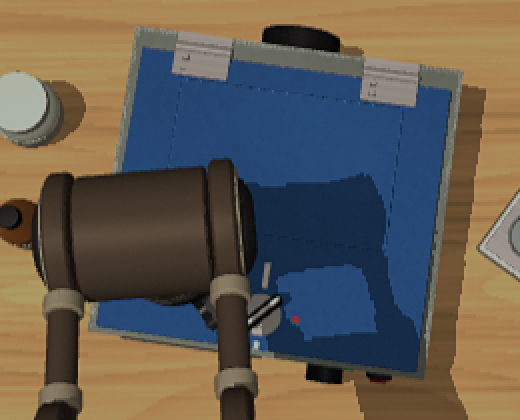

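The cover has come down with the finger and now nearly covers the case, with the wing at (265,313) in the crop. I keep pressing until it bears on the seal.

```bash
python3 -m handwheel '[{"dx":0,"dy":0,"dz":0.002,"ax":0,"ay":0,"az":0,"fingers":-1},{"dx":0,"dy":0,"dz":0.003,"ax":0,"ay":0,"az":0,"fingers":-1},{"dx":0,"dy":0,"dz":0.003,"ax":0,"ay":0,"az":0,"fingers":-1}]'
python3 -m handwheel '[{"dx":0,"dy":0,"dz":0.001,"ax":0,"ay":0,"az":0,"fingers":-1},{"dx":0,"dy":0,"dz":0.002,"ax":0,"ay":0,"az":0,"fingers":-1},{"dx":0,"dy":0,"dz":0.002,"ax":0,"ay":0,"az":0,"fingers":-1}]'
```

```text
time: 4.65
eef_pos: [0.5985, 0.0885, 0.1776]
ee_rot: [0.0, 0.447, 0.895, 0.0]
ft_force: [0.5, 0.3, 0.7]
finger_gap: -0.0001
gripper_force: 0.5
time: 4.95
eef_pos: [0.5985, 0.0885, 0.1757]
ee_rot: [0.0, 0.447, 0.895, 0.0]
ft_force: [-0.5, -0.5, 3.2]
finger_gap: 0.0002
gripper_force: 1.7
```

```bash
python3 -m handwheel '[{"dx":0,"dy":0,"dz":0.001,"ax":0,"ay":0,"az":0,"fingers":-1},{"dx":0,"dy":0,"dz":0.001,"ax":0,"ay":0,"az":0,"fingers":-1}]'
python3 -m handwheel '[{"dx":0,"dy":0,"dz":-0.02,"ax":0,"ay":0,"az":0,"fingers":-1},{"dx":0,"dy":0,"dz":-0.06,"ax":0,"ay":0,"az":0,"fingers":-1},{"dx":0,"dy":0,"dz":-0.09,"ax":0,"ay":0,"az":0,"fingers":1},{"dx":0,"dy":0,"dz":-0.10,"ax":0,"ay":0,"az":0,"fingers":1},{"dx":0,"dy":0,"dz":-0.10,"ax":0,"ay":0,"az":0,"fingers":1}]'
python3 -c "
from h import *
w=ptc(.045,[-.23,0,.02]);print(w)
go(w+[0,0,.11],YAW+2.37)"
```

```text
time: 5.15
eef_pos: [0.5985, 0.0885, 0.1751]
ee_rot: [0.0, 0.447, 0.895, 0.0]
ft_force: [-1.7, -0.3, 6.5]
finger_gap: -0.0
gripper_force: 3.1
time: 5.65
eef_pos: [0.599, 0.0885, 0.2755]
ee_rot: [0.001, 0.447, 0.895, 0.001]
ft_force: [-0.9, -0.2, -0.4]
finger_gap: 0.0433
gripper_force: 0.0
[0.5576 0.0217 0.1843]
row [-0.0285 -0.0732 -0.0189  0.0026  0.0017 -0.0062]
```

```bash
python3 -m handwheel '[{"dx":-0.015,"dy":-0.037,"dz":-0.019,"ax":0,"ay":0,"az":0,"fingers":1},{"dx":-0.0285,"dy":-0.073,"dz":-0.019,"ax":0,"ay":0,"az":0,"fingers":1},{"dx":-0.0285,"dy":-0.073,"dz":-0.019,"ax":0,"ay":0,"az":0,"fingers":1},{"dx":-0.0285,"dy":-0.073,"dz":-0.019,"ax":0,"ay":0,"az":0,"fingers":1}]'
python3 -c "
from h import *
o=r.get_obs();print(o['eef_pos'],o['ee_rot'],o['joint_vel'])
np.save('w1.npy',np.r_[o['eef_pos'],o['ee_rot']])
cv2.imwrite('pics/w1.png',r.snapshot('wrist')); t=r.snapshot('top'); cv2.imwrite('pics/top2.png',t)
cv2.imwrite('pics/c.png',cv2.resize(cv2.imread('pics/w1.png'),(560,420)))"
```

```text
time: 6.05
eef_pos: [0.5556, 0.0214, 0.2908]
ee_rot: [-0.002, 0.447, 0.894, -0.001]
ft_force: [-0.4, -0.3, -0.4]
finger_gap: 0.0856
gripper_force: 0.0
[0.5556 0.0214 0.2908] [-0.0018  0.4473  0.8944 -0.0005] [ 0.0257  0.0133 -0.0294  0.0028 -0.0016  0.0002]
```

View pics/w1.png

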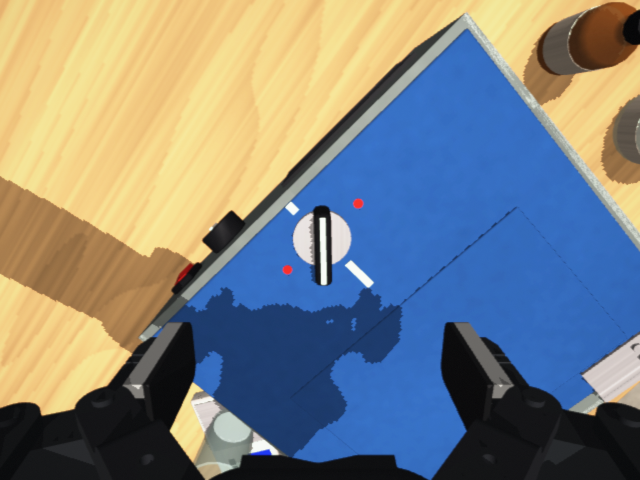

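The wrist picture shows the wing upright in the image, with its slot running from (322,219) to (323,283). It is already in line with the tool x, and the marks are at (291,209) and (359,274). I compute its centre.

```bash
cat >> h.py <<'E'
def wray(pose,uv,z):
    c=r.camera_info("wrist"); R=Ro.from_quat(pose[[4,5,6,3]]).as_matrix(); T=np.array(c["T_tool_cam"])
    o=pose[:3]+R@T[:3,3]; d=R@T[:3,:3]@np.linalg.solve(np.array(c["K"]),[uv[0],uv[1],1]); return o+d*(z-o[2])/d[2]
E
python3 - <<'E'
from h import *
p=np.load("w1.npy")
for z in(.190,.196,.202):
    a,b=wray(p,(322,219),z),wray(p,(323,283),z); d=a-b; print(z,(a+b)/2,np.linalg.norm(d),np.arctan2(d[1],d[0])-YAW)
m,n=wray(p,(291,209),.17),wray(p,(359,274),.17); d=n-m; print("marks",m,n,np.arctan2(d[1],d[0]))
m,n=wray(p,(358,203),.17),wray(p,(288,270),.17); print("dots mid",(m+n)/2)
w=ptc(.045,[-.23,0,.02]); print("model",w)
T=cv2.imread("pics/top2.png"); hull=blue(T); q=quad(hull); print(q)
E
```

```text
0.19 [0.5574 0.023  0.19  ] 0.038569806167918726 2.3794198690528576
0.196 [0.5561 0.0245 0.196 ] 0.037572384138744336 2.3794198690528567
0.202 [0.5549 0.0261 0.202 ] 0.03657496210957001 2.3794198690528585
marks [0.5299 0.0282 0.17  ] [0.5888 0.0199 0.17  ] -0.13917735872810455
dots mid [0.5556 0.0252 0.17  ]
model [0.5576 0.0217 0.1843]
[[261. 154.]
 [414. 175.]
 [397. 315.]
 [239. 292.]]
```

```bash
python3 -c "
from h import *
go([.5565,.0235,.187],YAW+2.375)"
```

```text
row [ 0.0007  0.0009  0.1045 -0.0016 -0.0021 -0.0112]
```

```bash
python3 -m handwheel '[{"dx":0.0007,"dy":0.001,"dz":0.03,"ax":0,"ay":0,"az":-0.01,"fingers":1},{"dx":0.0007,"dy":0.001,"dz":0.06,"ax":0,"ay":0,"az":-0.01,"fingers":1},{"dx":0.0007,"dy":0.001,"dz":0.08,"ax":0,"ay":0,"az":-0.01,"fingers":1},{"dx":0.0007,"dy":0.001,"dz":0.09,"ax":0,"ay":0,"az":-0.01,"fingers":1},{"dx":0.0007,"dy":0.001,"dz":0.09,"ax":0,"ay":0,"az":-0.01,"fingers":1},{"dx":0.0007,"dy":0.001,"dz":0.09,"ax":0,"ay":0,"az":-0.01,"fingers":1}]'; python3 -c "
from h import *
go([.5565,.0235,.187],YAW+2.375)"
```

```text
time: 6.75
eef_pos: [0.5581, 0.0234, 0.2037]
ee_rot: [0.0, 0.442, 0.897, 0.0]
ft_force: [0.2, 0.4, 0.6]
finger_gap: 0.0854
gripper_force: 0.0
row [ 0.001  -0.0012  0.0167  0.0007  0.0005 -0.0005]
```

```bash
python3 -m handwheel '[{"dx":0.001,"dy":-0.001,"dz":0.010,"ax":0,"ay":0,"az":0,"fingers":1},{"dx":0.001,"dy":-0.001,"dz":0.0165,"ax":0,"ay":0,"az":0,"fingers":0.3},{"dx":0.001,"dy":-0.001,"dz":0.0165,"ax":0,"ay":0,"az":0,"fingers":-0.3},{"dx":0.001,"dy":-0.001,"dz":0.0165,"ax":0,"ay":0,"az":0,"fingers":-0.6},{"dx":0.001,"dy":-0.001,"dz":0.0165,"ax":0,"ay":0,"az":0,"fingers":-0.6},{"dx":0.001,"dy":-0.001,"dz":0.0165,"ax":0,"ay":0,"az":0,"fingers":-0.6},{"dx":0.001,"dy":-0.001,"dz":0.0165,"ax":0,"ay":0,"az":0,"fingers":-0.6}]'
python3 -m handwheel '[{"dx":0,"dy":0,"dz":0,"ax":0,"ay":0,"az":0,"fingers":-0.8},{"dx":0,"dy":0,"dz":0,"ax":0,"ay":0,"az":0,"fingers":-1},{"dx":0,"dy":0,"dz":0,"ax":0,"ay":0,"az":0,"fingers":-1},{"dx":0,"dy":0,"dz":0,"ax":0,"ay":0,"az":0,"fingers":-1},{"dx":0,"dy":0,"dz":0,"ax":0,"ay":0,"az":0,"fingers":-1}]'
```

```text
time: 7.45
eef_pos: [0.5561, 0.0231, 0.1871]
ee_rot: [0.0, 0.442, 0.897, 0.0]
ft_force: [-0.5, -0.1, 0.1]
finger_gap: 0.0171
gripper_force: 0.0
time: 7.95
eef_pos: [0.5567, 0.0236, 0.1873]
ee_rot: [0.001, 0.442, 0.897, 0.001]
ft_force: [3.1, 2.7, 1.4]
finger_gap: 0.0084
gripper_force: 61.4
```

```bash
python3 -m handwheel '[{"dx":0,"dy":0,"dz":0,"ax":0,"ay":0,"az":-0.1,"fingers":-1},{"dx":0,"dy":0,"dz":0,"ax":0,"ay":0,"az":-0.2,"fingers":-1},{"dx":0,"dy":0,"dz":0,"ax":0,"ay":0,"az":-0.3,"fingers":-1},{"dx":0,"dy":0,"dz":0,"ax":0,"ay":0,"az":-0.4,"fingers":-1},{"dx":0,"dy":0,"dz":0,"ax":0,"ay":0,"az":-0.5,"fingers":-1},{"dx":0,"dy":0,"dz":0,"ax":0,"ay":0,"az":-0.6,"fingers":-1},{"dx":0,"dy":0,"dz":0,"ax":0,"ay":0,"az":-0.7,"fingers":-1},{"dx":0,"dy":0,"dz":0,"ax":0,"ay":0,"az":-0.77,"fingers":-1},{"dx":0,"dy":0,"dz":0,"ax":0,"ay":0,"az":-0.77,"fingers":-1},{"dx":0,"dy":0,"dz":0,"ax":0,"ay":0,"az":-0.77,"fingers":-1}]'
python3 - <<'E'
from h import *
o=r.get_obs(); q=o["ee_rot"]; p=np.r_[o['eef_pos'],q]; print(p,2*np.arctan2(q[2],q[1])-YAW,o["ft_torque"],o["finger_gap"],o["ft_force"]); np.save("w2.npy",p)
im=r.snapshot("wrist"); cv2.imwrite("pics/w2.png",im); cv2.imwrite("pics/w2c.png",cv2.resize(im[130:370,200:520],None,fx=2,fy=2))
E
```

```text
time: 8.95
eef_pos: [0.557, 0.024, 0.1873]
ee_rot: [0.001, 0.073, 0.997, 0.001]
ft_force: [3.1, 3.8, 1.8]
finger_gap: 0.0083
gripper_force: 61.1
[0.557  0.024  0.1873 0.0012 0.0731 0.9973 0.001 ] 3.1432730894267045 [ 0.7409 -0.4078  0.0538] 0.008333093024701593 [3.0772 3.8311 1.752 ]
```

View pics/w2c.png

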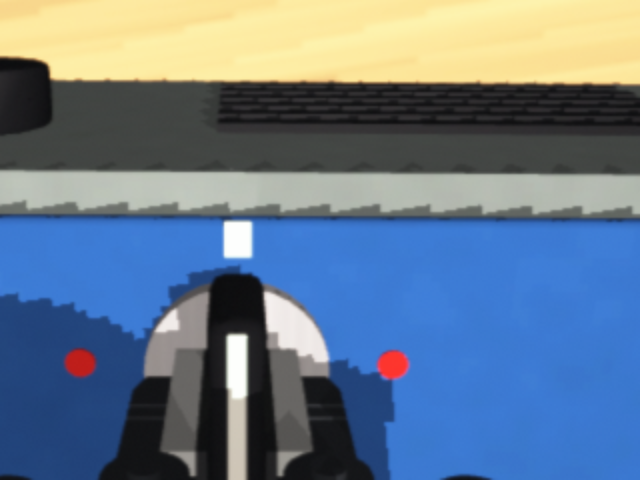

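The slot at (237,365) in the crop lies straight behind the front mark at (238,240), and the line through the red dots is level within 0.01 rad, so it is in line. Now I press.

```bash
python3 -m handwheel '[{"dx":0,"dy":0,"dz":0.002,"ax":0,"ay":0,"az":0,"fingers":-1},{"dx":0,"dy":0,"dz":0.004,"ax":0,"ay":0,"az":0,"fingers":-1},{"dx":0,"dy":0,"dz":0.006,"ax":0,"ay":0,"az":0,"fingers":-1},{"dx":0,"dy":0,"dz":0.006,"ax":0,"ay":0,"az":0,"fingers":-1}]'
python3 -m handwheel '[{"dx":0,"dy":0,"dz":0.001,"ax":0,"ay":0,"az":0,"fingers":-1},{"dx":0,"dy":0,"dz":0.002,"ax":0,"ay":0,"az":0,"fingers":-1},{"dx":0,"dy":0,"dz":0.003,"ax":0,"ay":0,"az":0,"fingers":-1},{"dx":0,"dy":0,"dz":0.003,"ax":0,"ay":0,"az":0,"fingers":-1}]'
```

```text
time: 9.4
eef_pos: [0.5566, 0.024, 0.1819]
ee_rot: [0.001, 0.073, 0.997, 0.001]
ft_force: [0.2, 5.9, 5.8]
finger_gap: 0.0083
gripper_force: 62.0
time: 9.8
eef_pos: [0.5565, 0.024, 0.1801]
ee_rot: [0.001, 0.073, 0.997, 0.001]
ft_force: [-2.7, 5.1, 10.5]
finger_gap: 0.0085
gripper_force: 62.7
```

```bash
python3 -m handwheel '[{"dx":0,"dy":0,"dz":0.001,"ax":0,"ay":0,"az":0,"fingers":-1},{"dx":0,"dy":0,"dz":0.002,"ax":0,"ay":0,"az":0,"fingers":-1},{"dx":0,"dy":0,"dz":0.002,"ax":0,"ay":0,"az":0,"fingers":-1}]'
python3 -m handwheel '[{"dx":0,"dy":0,"dz":0.001,"ax":0,"ay":0,"az":0,"fingers":-1},{"dx":0,"dy":0,"dz":0.002,"ax":0,"ay":0,"az":0,"fingers":-1},{"dx":0,"dy":0,"dz":0.002,"ax":0,"ay":0,"az":0,"fingers":-1}]'
python3 - <<'E'
from h import *
o=r.get_obs(); p=np.r_[o['eef_pos'],o["ee_rot"]]; np.save("w3.npy",p)
im=r.snapshot("wrist"); cv2.imwrite("pics/w3.png",im); cv2.imwrite("pics/w3c.png",cv2.resize(im[130:370,200:520],None,fx=2,fy=2)); cv2.imwrite("pics/top3.png",r.snapshot("top"))
E
```

```text
time: 10.1
eef_pos: [0.5565, 0.024, 0.1799]
ee_rot: [0.001, 0.073, 0.997, 0.001]
ft_force: [-7.3, 6.4, 19.8]
finger_gap: 0.0087
gripper_force: 63.9
time: 10.4
eef_pos: [0.5566, 0.024, 0.1797]
ee_rot: [0.001, 0.073, 0.997, 0.001]
ft_force: [-10.0, 5.4, 27.8]
finger_gap: 0.0084
gripper_force: 65.0
```

View pics/w3c.png

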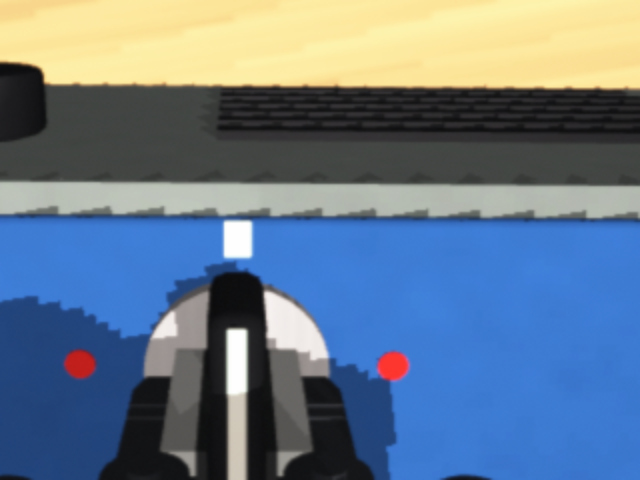

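The picture shows the slot at (237,360) still in line with the mark at (238,240). The cover edge is at row 216 and the case front edge at row 183. I check from their parallax whether the cover is truly at 0 rather than 0.03.

Run:
```python
from h import *
C=np.array([.66,.0065,0])
for n,re,rc in(("w2",171,216),("w3",184,217)):
    p=np.load(n+".npy"); col=200+300/2
    e=(wray(p,(col,130+re/2),.15)-C)@u
    print(n,e,[(th,round(float((wray(p,(col,130+rc/2),.158+.26*th)-C)@u-e),4)) for th in(0,.01,.02,.03,.04,.05)],"expect .005")
w=np.load("w3.npy")[:3]; print((w-C)@u,(w-C)@v)
# top view: rows of cover-front and case-front at same column
T=cv2.imread("pics/top3.png"); q=quad(blue(T)); print(q,[ (onz("top",q[i],.158)-C)@u for i in range(4)])
o=r.get_obs(); print(o["time"],o["ft_force"],o["eef_pos"])
```

```text
w2 -0.1408299866068459 [(0, 0.0071), (0.01, 0.0064), (0.02, 0.0056), (0.03, 0.0048), (0.04, 0.004), (0.05, 0.0033)] expect .005
w3 -0.14044168056980938 [(0, 0.0043), (0.01, 0.0035), (0.02, 0.0028), (0.03, 0.002), (0.04, 0.0012), (0.05, 0.0004)] expect .005
-0.10483842030885183 0.0020736010210590594
[[261. 154.]
 [414. 175.]
 [396. 315.]
 [239. 292.]] [np.float64(0.11785025799279934), np.float64(0.117083542830634), np.float64(-0.13414599938383934), np.float64(-0.13259097037501624)]
10.5 [-9.7192  5.1414 28.5614] [0.5566 0.024  0.1797]
```

```bash
python3 -m handwheel '[{"dx":0,"dy":0,"dz":-0.001,"ax":0,"ay":0,"az":0,"fingers":-1},{"dx":0,"dy":0,"dz":-0.001,"ax":0,"ay":0,"az":0,"fingers":-1},{"dx":0,"dy":0,"dz":-0.001,"ax":0,"ay":0,"az":0,"fingers":-1},{"dx":0,"dy":0,"dz":-0.001,"ax":0,"ay":0,"az":0,"fingers":-1},{"dx":0,"dy":0,"dz":-0.001,"ax":0,"ay":0,"az":0,"fingers":-1}]' | tee /dev/stderr | grep -q "0.179\|0.180" && python3 -c "
from rig import r
print(r.finish_job())"
```

```text
the job is handed in; nothing more can be done
Nonetime: 11.0
eef_pos: [0.5566, 0.024, 0.1798]
ee_rot: [0.001, 0.073, 0.997, 0.001]
ft_force: [-8.4, 5.8, 24.7]
finger_gap: 0.0085
gripper_force: 64.3
```

I handed the job in at 11.0 s: the cover is down on the seal, the slot lines up with the marks, and the gripper is still holding the front fully home at about 25 N. Nothing touched the bottle, jar, scale or beaker as far as I could tell, though I did no final check on them.

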